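# Sweep plaster chips off a mirrored drawer box

## Task

Somebody drilled the wall and plaster chips have fallen on the mirrored drawer box on the desk. Push its drawer fully shut so that it no longer hangs over the black tray, then use the blue scraper block - not your fingers - to sweep all five chips off the mirror top, over the drawer-side edge and down into the tray. Finally stand the block back on the desk on its rubber sole, and leave the bottle and the tape measure undisturbed.

Things in the scene. Friction and masses are not known exactly. Their poses are not given: they have to be found in the camera images.
- unit: Fixed mirrored drawer box with a flat mirror top, 260 mm deep (x) by 240 mm wide (y) by 95 mm high. Origin: centre of its underside, on the desk. Its own -x axis points out of its front, the drawer side, where the tray is (roughly to the robot's right, world -y); z up. The top spans x -130 to +130 mm and y -120 to +120 mm at z = 95 mm, is smooth and has no raised lip; it overhangs the face of the shut drawer by 12 mm.
- drawer (a joint): How far the box's one drawer is open, in m: 0 fully shut, grows as it slides out along the box's own -x; starts about 0.045 to 0.085. It slides with about 1.5 N of friction, stays where it is left, and has no latch; it stops against the box at 0. Below 0.006 counts as shut.
- drawer_knob (a point): Centre of the outer end of the steel drawer knob: 18 mm in diameter, axis along the box's x, 55 mm above the desk, in the middle of the drawer front. The end stands 26 mm out from the drawer face, so with the drawer shut it is still 14 mm outside the edge of the mirror top (box x = -144 mm) and the knob can be pushed home from above without meeting the top. The drawer front is 236 mm wide and spans 34 to 86 mm above the desk.
- tray: Loose black plastic tray, 0.5 kg, open-topped, 150 mm (x) by 280 mm (y) by 26 mm high, walls 4 mm. Origin: centre of its underside. It stands on the desk in front of the box, its long side close along the box's front and tucked 11 to 15 mm under the edge of the mirror top; its axes are parallel to the box's. The open drawer hangs above it.
- scraper: Loose blue scraper block, about 0.2 to 0.33 kg, standing on its sole on the desk, left or right of the box (it trades places with the bottle). Origin: centre of the sole's underside. Black rubber sole 42 mm (x) by 152 mm (y) by 10 mm high with straight upright faces; blue body above it to z = 28 mm (36 by 148 mm); grip ridge 26 mm thick (x), 104 mm long (y), z = 28 to 80 mm. It sweeps broadside along its own x; front and back are alike.
- scraper_grip (a point): Middle of the scraper block's grip ridge, 58 mm above the underside of the sole; take the ridge across its 26 mm thickness (the block's x) from above.
- bottle: Loose drink bottle standing on the desk, pale brown with a red band and white cap, 62 mm in diameter, 156 mm high. Origin: centre of its underside. Not to be disturbed.
- tape: Yellow and black tape measure standing on the desk, beyond and right of the tray, 74 by 43 by 66 mm. Origin: centre of its underside. Not to be disturbed.
- chip0: Loose flat chip of white wall plaster with a cream paint skin, irregular, about 25 to 40 mm across, about 10 mm thick, 12 g. Origin: near the centre of its underside. Lies flat on the mirror top at the start, none within 20 mm of the top's edges nor in the 70 mm strip along the back edge (box x above +60 mm).
- chip1: Loose flat chip of white wall plaster with a cream paint skin, irregular, about 25 to 40 mm across, about 10 mm thick, 12 g. Origin: near the centre of its underside. Lies flat on the mirror top at the start, none within 20 mm of the top's edges nor in the 70 mm strip along the back edge (box x above +60 mm).
- chip2: Loose flat chip of white wall plaster with a cream paint skin, irregular, about 25 to 40 mm across, about 10 mm thick, 12 g. Origin: near the centre of its underside. Lies flat on the mirror top at the start, none within 20 mm of the top's edges nor in the 70 mm strip along the back edge (box x above +60 mm).
- chip3: Loose flat chip of white wall plaster with a cream paint skin, irregular, about 25 to 40 mm across, about 10 mm thick, 12 g. Origin: near the centre of its underside. Lies flat on the mirror top at the start, none within 20 mm of the top's edges nor in the 70 mm strip along the back edge (box x above +60 mm).
- chip4: Loose flat chip of white wall plaster with a cream paint skin, irregular, about 25 to 40 mm across, about 10 mm thick, 12 g. Origin: near the centre of its underside. Lies flat on the mirror top at the start, none within 20 mm of the top's edges nor in the 70 mm strip along the back edge (box x above +60 mm).
Not all that is in view belongs to the job. What is shaped like the chip0 but green or purple is not meant.

How it is judged:
By the outcome, as a careful person would: the job done as asked, in the order asked, and still so for the second after the job is handed in, with the robot touching nothing.
It also fails if it takes over 72 s, if anything falls off the work surface, if the arm or the gripper's body presses on something with over 40 N, if the wrist force passes 120 N, or if a joint passes its speed limit or range.

## Robot

A 6-joint arm with a two-finger parallel gripper is mounted at the origin on the work surface. World frame = base frame: x ahead of the robot, y to its left, z up, the work surface at z = 0. Lengths are in m, angles in rad, forces in N, time in s.
With the tool pointing down it reaches from about 0.15 to 0.775 m from the base axis. Payload 6.1 kg.
Tool frame: the origin (TCP) lies on the mounting face of the last link; the fingertips stand 173 mm ahead of it and the grasp point (between the pads) lies 155 mm ahead of it; x points along the fingers, y is the direction in which the jaws open and shut, and the axes are right-handed (so a half turn about x gives the same grasp; the last joint's range is limited). The gripper opens to 85 mm and grips with 20 to 120 N. Pads are 22 mm wide; open, the fingers measure 114 mm over their backs; the gripper's body (76 mm by 85 mm) begins 54 mm behind the grasp point. The pads swing forward as they close: fully open they stand 13 mm farther back than shut.
Start: joints at [-1.166, 0.126, -0.04, 1.405, 0, 1.571], TCP at [0.207, -0.483, 0.405] pointing down, gripper open.
Joint ranges: [-2.72, 2.72], [-0.95, 1.95], [-1.27, 1.35], [-1.78, 2.02], [-1.46, 1.47], [-3.14, 3.14]. Speed limits (rad/s): [2.39, 2.39, 3.01, 3.14, 3.14, 3.14].

## Interface

Orientations are given as a rotation vector (axis times angle).
In Python, from bench import * gives the robot as it stands.
- The arm moves only by the tool drive_tool, never from a script. Its argument "rows" is a list of rows, each a list of 5 numbers: the shift along the world's x, y, z in m, then the turn about the world's z in degrees, then the closure, from 0 (fully open) to 1 (shut). In form: [[tx, ty, tz, roll, gripper], ...]. A call has 1 to 12 rows; each row is the pose to reach, as a shift and turn from the pose measured when the call began; what a row does not reach only later rows make up. A row lasts 1/8 s, in which the tool goes at most 62.5 mm and 10.7 degrees, less where a joint would pass 70% of its speed; a pose out of reach is approached as far as the arm can. A call with a gripper value outside its range is refused whole. The fingers move at their own pace and stop on an object; "newtons" is the grip in N (left out, the last holds). Time passes only in rows, so rows that repeat a pose let the fingers close. It gives the time, the measured TCP pose, the force and the opening at its end, in the units of the state.
- read_state(): the state, without advancing time (a new reading comes with each control period).
- snapshot(name): name is "scene" or "side" or "wrist"; returns the picture (480x640x3 uint8, red, green, blue); there is no depth.
- camera_info(name): a dict with "fx", "fy", "cx", "cy" (pixels), "R" (3x3) and "t" (3): a world point X has camera coordinates R X + t. Camera axes: x right, y down, z forward; pixel columns grow to the right and rows downward; lengths in m; the calibration is good to about 2 mm. A picture is of the moment at which its call begins: read the wrist's pose just before it. camera_info takes no time and is no camera call; for the wrist camera it gives the pose at the moment of the call.
- job_done(): hands the job in, once; it reports no verdict.
The state is a dict: "time_s": time; "joint_positions": joint angles; "dq": joint speeds; "joint_torque": joint torques, N m; "ee_pos": TCP position; "orientation": TCP orientation; "wrist_force": force on the tool from outside, world axes, zero at the start; "moment": the same for the moment, N m; "gripper_width": opening from 0.0 (shut) to 1.0 (fully open).
Only numpy, scipy, OpenCV 4.12 (cv2) and the standard library are available. Lean on these libraries where they do the work, as an engineer would, in place of code of your own. Each camera call takes 0.05 s, during which the arm holds its last target.

## Working session

There is one attempt and no reset: what is moved stays moved. The work goes in short steps, Python scripts to look and compute and a tool call to move; the robot and the scene stay as the last step left them, time stands still between calls to the robot, and variables do not carry over. Pictures are saved under pics/ and viewed, and the job is handed in when it is done.

Besides the shell and the picture viewer there is one more tool, called as name(argument=value, ...) on one line, values as JSON. drive_tool: Moves the arm, as the interface text tells. Its arguments: {"type":"object","properties":{"rows":{"type":"array"},"newtons":{"type":"number"}},"required":["rows"]}

```bash
ls; mkdir -p pics
python3 - <<'E'
from bench import *
import cv2
for n in("scene","side","wrist"):
    im=snapshot(n); cv2.imwrite(f"pics/{n}0.png",im[:,:,::-1])
    c=camera_info(n); print(n,c)
print(read_state())
E
```

```text
pics
scene {'fx': 549.9744115519137, 'fy': 549.9744115519137, 'cx': 324.48766404020483, 'cy': 243.97369502537188, 'R': array([[ 0.6339962 ,  0.77332187, -0.00470064],
       [ 0.63906225, -0.52732903, -0.55993172],
       [-0.43548623,  0.35199059, -0.82852542]]), 't': array([-0.37338459, -0.34548489,  1.43143698])}
side {'fx': 545.3040063331731, 'fy': 545.3040063331731, 'cx': 323.483402883425, 'cy': 241.3105372080341, 'R': array([[ 0.93280713, -0.36033099,  0.00569504],
       [-0.17703379, -0.47194668, -0.86366971],
       [ 0.31389472,  0.80462905, -0.50402599]]), 't': array([-0.55371403,  0.17249913,  1.1061811 ])}
wrist {'fx': 362.7984066321201, 'fy': 362.7984066321201, 'cx': 314.2742470552638, 'cy': 241.00330412680205, 'R': array([[ 0.39532197, -0.91854172, -0.00128219],
       [-0.88234661, -0.38013157,  0.27742467],
       [-0.25531354, -0.10854073, -0.96074654]]), 't': array([-0.52496071, -0.03805001,  0.37916548])}
{'time_s': 0.15, 'joint_positions': array([-1.16602098e+00,  1.26249789e-01, -4.03958554e-02,  1.40541441e+00,
       -2.53125431e-05,  1.57080428e+00]), 'dq': array([-8.15778549e-06, -1.41720840e-03,  2.57378431e-03, -1.04367553e-03,
       -4.37294463e-04,  1.28485701e-03]), 'joint_torque': array([-1.08444507e-03, -4.36275208e+01,  3.53149331e+01,  1.35151719e-02,
       -2.03196367e-05, -4.32374691e-06]), 'ee_pos': array([ 0.20670391, -0.48247211,  0.40409376]), 'orientation': array([ 1.99902858,  0.41150295, -1.99959765]), 'wrist_force': array([ 0.19628297, -0.14051547, -0.23097331]), 'moment': array([-0.04103213, -0.01367534, -0.00166041]), 'gripper_width': 0.9941583378428562}
```

View pics/scene0.png

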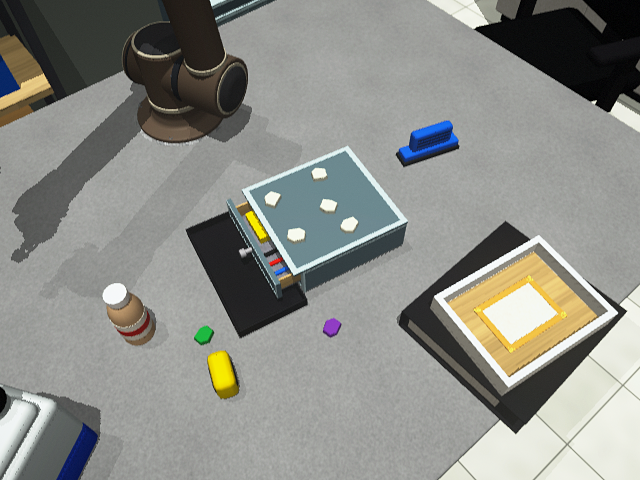

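View pics/side0.png

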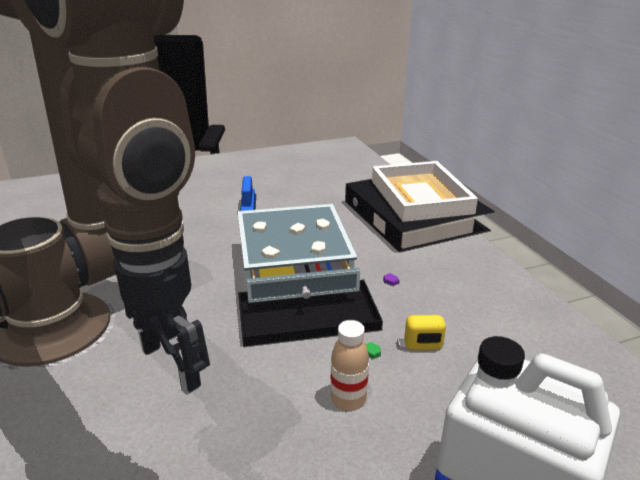

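View pics/wrist0.png

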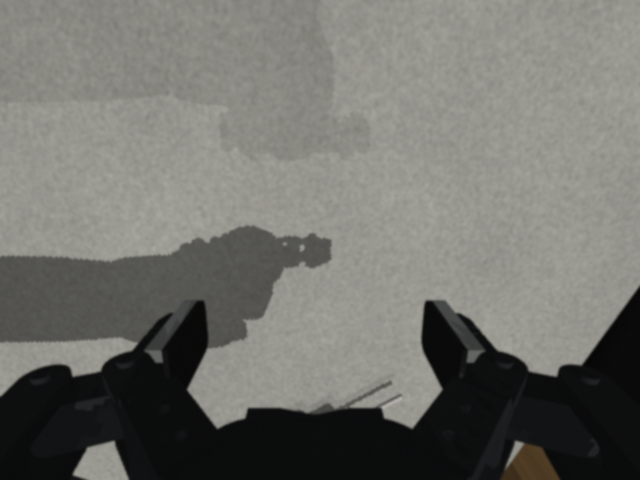

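The scene picture shows the box top at about (243,190), (348,148), (407,220) and (299,273). The scraper is on the far (+y) side near (428,145), the bottle near (130,315) and the tape near (222,373). Next I'll enlarge crops.

Run:
```python
import cv2
im=cv2.imread("pics/scene0.png")
cv2.imwrite("pics/c1.png",cv2.resize(im[140:340,180:420],None,fx=3.3,fy=3,interpolation=cv2.INTER_CUBIC)[:, :800])
cv2.imwrite("pics/c1.png",cv2.resize(im[140:340,180:440],None,fx=3,fy=3,interpolation=cv2.INTER_CUBIC))
cv2.imwrite("pics/c2.png",cv2.resize(im[110:180,385:475],None,fx=8,fy=8,interpolation=cv2.INTER_CUBIC))
im=cv2.imread("pics/side0.png")
cv2.imwrite("pics/c3.png",cv2.resize(im[170:345,220:400],None,fx=3,fy=3,interpolation=cv2.INTER_CUBIC))
```

```text
(no output)
```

View pics/c1.png

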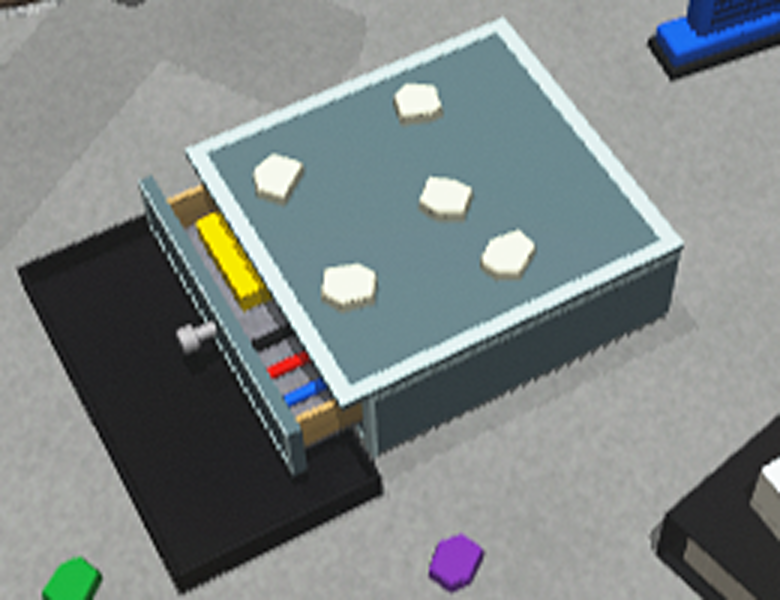

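View pics/c2.png

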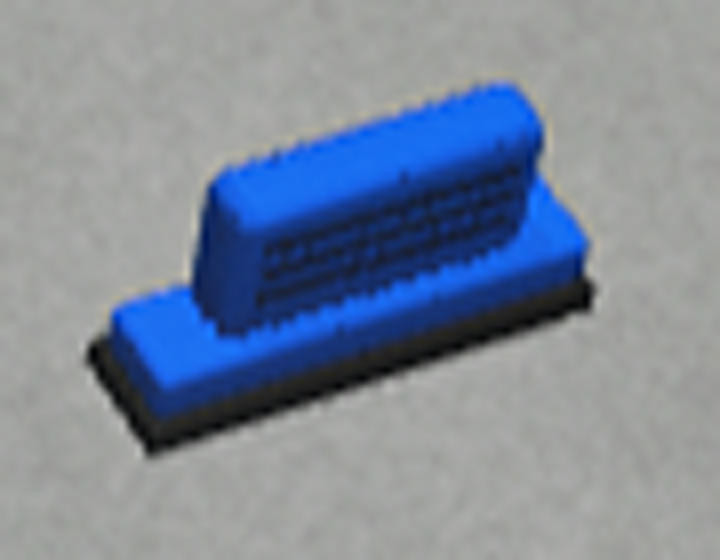

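View pics/c3.png

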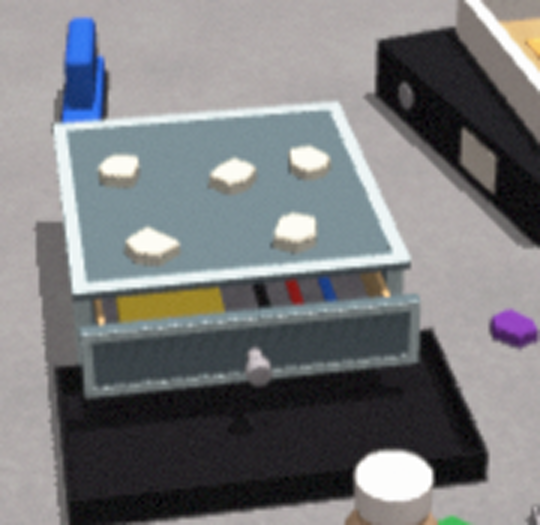

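```bash
cat > h.py <<'E'
from bench import *
import numpy as np, cv2
def ray(c,u,v,z):
    R=np.array(c["R"]);t=np.array(c["t"])
    d=R.T@np.array([(u-c["cx"])/c["fx"],(v-c["cy"])/c["fy"],1]); o=-R.T@t
    return (o+d*(z-o[2])/d[2])
def proj(c,P):
    q=np.array(c["R"])@np.array(P)+np.array(c["t"]); return c["fx"]*q[0]/q[2]+c["cx"],c["fy"]*q[1]/q[2]+c["cy"]
E
python3 - <<'E'
from h import *
np.set_printoptions(precision=4,suppress=True)
c=camera_info("scene");s=camera_info("side")
f=lambda p,z:ray(c,180+p[0]/3,140+p[1]/3,z)
T=[f(p,.095) for p in [(188,150),(503,18),(683,243),(350,403)]]
print(np.array(T));print("centre",np.mean(T,0))
for i in range(4):
    d=T[(i+1)%4]-T[i]; print(np.linalg.norm(d),np.degrees(np.arctan2(d[1],d[0])))
g=lambda p,z:ray(s,220+p[0]/3,170+p[1]/3,z)
S=[g(p,.095) for p in [(78,290),(55,126),(338,103),(410,262)]]
print("side",np.array(S),np.mean(S,0))
print("chips",np.array([f(p,.105) for p in [(418,100),(278,176),(446,196),(508,253),(349,284)]]))
print("knob",f((186,340),.055),g((259,372),.055))
print("drawer front top corners",f((145,180),.086),f((300,437),.086),"side",g((83,335),.086),g((417,302),.086))
print("tray corners",f((20,268),.026),f((180,592),0.0),f((380,492),0.0),g((72,520),.026), g((485,452),.026))
h=lambda p,z:ray(c,385+p[0]/8,110+p[1]/8,z)
print("sole",h((150,455),0),h((592,310),0),h((90,352),.01),"ridge top",h((240,205),.08),h((540,130),.08),h((215,180),.08),h((515,88),.08))
print("bottle/tape",ray(c,135,340,0),ray(c,226,392,0),ray(s,348,400,0),ray(s,425,346,0))
E
```

```text
[[ 0.3941 -0.0627  0.095 ]
 [ 0.4387  0.1907  0.095 ]
 [ 0.6737  0.1485  0.095 ]
 [ 0.6302 -0.1014  0.095 ]]
centre [0.5342 0.0438 0.095 ]
0.257302520355114 80.02822656661071
0.2387866132713477 -10.190687041683987
0.25368554625586226 -99.87621075272655
0.2392232816447133 170.67610396980072
side [[ 0.3951 -0.0677  0.095 ]
 [ 0.4381  0.18    0.095 ]
 [ 0.6713  0.1381  0.095 ]
 [ 0.6244 -0.1149  0.095 ]] [0.5322 0.0339 0.095 ]
chips [[ 0.468   0.0856  0.105 ]
 [ 0.4603 -0.0319  0.105 ]
 [ 0.5471  0.0459  0.105 ]
 [ 0.6103  0.0471  0.105 ]
 [ 0.563  -0.0497  0.105 ]]
knob [ 0.5001 -0.1436  0.055 ] [ 0.4978 -0.15    0.055 ]
drawer front top corners [ 0.3905 -0.098   0.086 ] [ 0.6253 -0.138   0.086 ] side [ 0.3875 -0.1092  0.086 ] [ 0.6137 -0.1514  0.086 ]
tray corners [ 0.3549 -0.1928  0.026 ] [ 0.6252 -0.243   0.    ] [ 0.6506 -0.0972  0.    ] [ 0.3484 -0.2194  0.026 ] [ 0.6211 -0.2502  0.026 ]
sole [0.5085 0.3119 0.    ] [0.5521 0.4579 0.    ] [0.4728 0.3197 0.01  ] ridge top [0.5019 0.3414 0.08  ] [0.5359 0.4302 0.08  ] [0.4901 0.3429 0.08  ] [0.5192 0.4373 0.08  ]
bottle/tape [ 0.4998 -0.4043  0.    ] [ 0.6991 -0.3248  0.    ] [ 0.4858 -0.3963  0.    ] [ 0.6811 -0.3217  0.    ]
```

Run:
```python
from h import *
from scipy.spatial.transform import Rotation as Ro
np.set_printoptions(precision=4,suppress=True)
s=read_state();R=Ro.from_rotvec(s["orientation"]).as_matrix();print(R)
w=camera_info("wrist");o=-w["R"].T@w["t"];print("cam rel TCP (tool)",R.T@(o-s["ee_pos"]),"fwd",R.T@w["R"][2])
C=np.array([.5335,.040]);a=np.radians(80);X=np.array([np.cos(a),np.sin(a)]);Y=np.array([-X[1],X[0]])
for p in [[ 0.468,0.0856],[0.4603,-0.0319],[0.5471,0.0459],[0.6103,0.0471],[0.563,-0.0497],[.51,.39],[.499,-.147],[.49,-.4],[.69,-.322]]:
    d=np.array(p)-C;print(p,d@X,d@Y)
print(C-X*.245)
```

```text
[[-0.0005  0.3938 -0.9192]
 [ 0.0012 -0.9192 -0.3938]
 [-1.     -0.0013  0.    ]]
cam rel TCP (tool) [ 0.0299  0.0005 -0.0695] fwd [0.9608 0.0004 0.2774]
[0.468, 0.0856] 0.03353327790017275 0.0724232647239116
[0.4603, -0.0319] -0.08351872404679705 0.05960262354624132
[0.5471, 0.0459] 0.008171980959042294 -0.012368861192731196
[0.6103, 0.0471] 0.02032831509120693 -0.07440033336990234
[0.563, -0.0497] -0.08321463420402062 -0.04462807025058377
[0.51, 0.39] 0.34060198137909997 0.0839198443792125
[0.499, -0.147] -0.190149911942792 0.001503658255205165
[0.49, -0.4] -0.440869107053883 -0.03356606091741835
[0.69, -0.322] -0.32932446678554467 -0.21698305366183934
[ 0.491  -0.2013]
```

drive_tool(rows=[[0.04,0.04,0,7,1],[0.08,0.08,0,14,1],[0.12,0.12,0,22,1],[0.16,0.16,0,30,1],[0.2,0.2,0,38,1],[0.24,0.24,0,46,1],[0.27,0.27,0,54,1],[0.284,0.282,0,57,1],[0.284,0.282,0,57,1],[0.284,0.282,0,57,1]], newtons=40)

```text
time_s: 1.4
ee_pos: [0.4901, -0.2013, 0.404]
orientation: [1.335, 1.123, -1.337]
wrist_force: [-0.5, 0.8, -0.3]
gripper_width: 0.006
```

Run:
```python
from h import *
s=read_state();print(s["ee_pos"],s["joint_positions"],s["orientation"])
w=camera_info("wrist")
cv2.imwrite("pics/w1.png",snapshot("wrist")[:,:,::-1])
import pickle;pickle.dump(w,open("w1.pkl","wb"))
```

```text
[ 0.49009371 -0.20125208  0.40403048] [-3.89472352e-01  1.35815129e-01 -2.95211817e-02  1.40713514e+00
 -7.49158336e-04  1.35463499e+00] [ 1.33470338  1.12338755 -1.33721769]
```

View pics/w1.png

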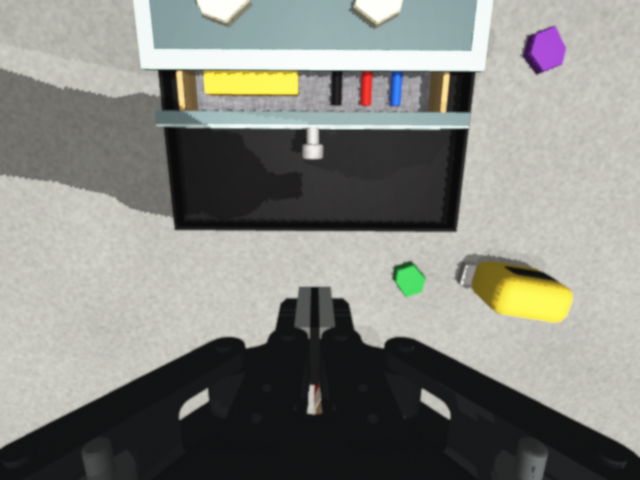

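Run:
```python
from h import *
import pickle
w=pickle.load(open("w1.pkl","rb"))
a,b=ray(w,144,68,.095),ray(w,486,70,.095);d=b-a
print(a,b,np.linalg.norm(d),np.degrees(np.arctan2(d[1],d[0])))
print("knob",ray(w,313,157,.055))
print("tray",ray(w,176,230,.026),ray(w,457,230,.026),"bottle?",ray(w,313,400,.15))
c,dd=ray(w,157,124,.086),ray(w,469,127,.086);print("drawer",c,dd)
m=(a+b)/2; an=np.arctan2(d[1],d[0])+np.pi/2
print("centre",m[:2]+.130*np.array([np.cos(an),np.sin(an)]))
```

```text
[ 0.39064747 -0.06665149  0.095     ] [ 0.62771853 -0.10917811  0.095     ] 0.24085514534324218 -10.169753140701651
knob [ 0.4968527  -0.14931426  0.055     ]
tray [ 0.35052374 -0.1971587   0.026     ] [ 0.62461914 -0.24450431  0.026     ] bottle? [ 0.46830727 -0.31627759  0.15      ]
drawer [ 0.38516775 -0.10354696  0.086     ] [ 0.61747252 -0.14604784  0.086     ]
centre [0.53213647 0.04004277]
```

drive_tool(rows=[[0,0,-0.05,0,1],[0,0,-0.1,0,1],[0,0,-0.15,0,1],[0.001,0,-0.187,0,1],[0.003,0.012,-0.187,0,1],[0.006,0.03,-0.187,0,1],[0.009,0.045,-0.187,0,1],[0.012,0.06,-0.187,0,1],[0.014,0.073,-0.187,0,1],[0.015,0.08,-0.187,0,1],[0.015,0.08,-0.187,0,1]])

```text
time_s: 2.82
ee_pos: [0.5049, -0.1207, 0.217]
orientation: [1.335, 1.125, -1.337]
wrist_force: [-0.4, -0.1, 0.0]
gripper_width: -0.004
```

Run:
```python
from h import *
s=read_state();print(s["ee_pos"],s["wrist_force"])
cv2.imwrite("pics/s2.png",cv2.resize(snapshot("side")[150:370,180:440,::-1],None,fx=2.5,fy=2.5))
```

```text
[ 0.50490104 -0.12066962  0.21698525] [-0.40713807 -0.09957217  0.00177451]
```

View pics/s2.png

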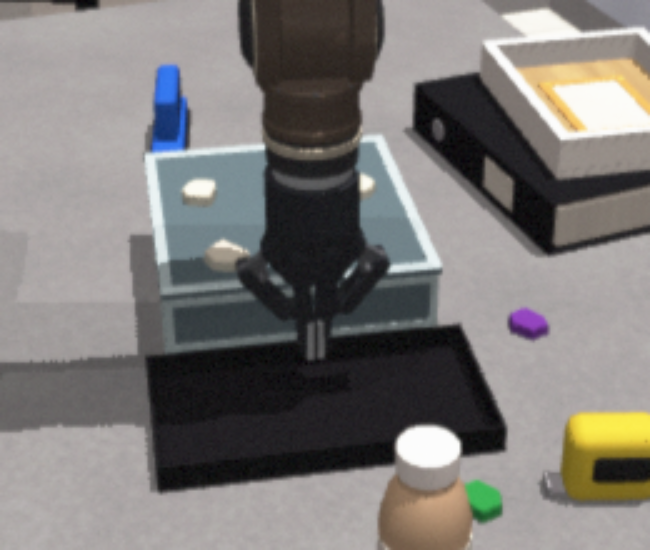

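The drawer is almost home, so I'll ease it the rest of the way while watching the force.

drive_tool(rows=[[0.0005,0.003,0,0,1],[0.001,0.006,0,0,1],[0.0015,0.008,0,0,1],[0.0015,0.009,0,0,1]])

```text
time_s: 3.38
ee_pos: [0.5063, -0.112, 0.2167]
orientation: [1.335, 1.124, -1.337]
wrist_force: [-0.2, -3.9, -0.9]
gripper_width: -0.002
```

drive_tool(rows=[[0.0005,0.002,0,0,1],[0.0007,0.004,0,0,1],[0.0007,0.004,0,0,1]])

```text
time_s: 3.75
ee_pos: [0.5066, -0.1103, 0.2169]
orientation: [1.329, 1.117, -1.344]
wrist_force: [-2.5, -16.2, -0.0]
gripper_width: 0.001
```

drive_tool(rows=[[-0.004,-0.025,0,0,1],[-0.007,-0.04,0.03,0,1],[-0.007,-0.04,0.09,0,1],[-0.007,-0.04,0.15,0,1],[-0.007,-0.04,0.185,0,1],[-0.007,-0.04,0.185,0,1]])

```text
time_s: 4.5
ee_pos: [0.5001, -0.1503, 0.4052]
orientation: [1.331, 1.112, -1.34]
wrist_force: [0.5, -0.4, -0.6]
gripper_width: -0.0
```

Run:
```python
from h import *
import pickle
s=read_state();print(s["ee_pos"],s["joint_positions"])
w=camera_info("wrist");pickle.dump(w,open("w3.pkl","wb"))
cv2.imwrite("pics/w3.png",snapshot("wrist")[:,:,::-1])
```

```text
[ 0.500076   -0.15029685  0.40518505] [-0.28987446  0.11815483 -0.04726921  1.40086679 -0.00891693  1.4563206 ]
```

View pics/w3.png

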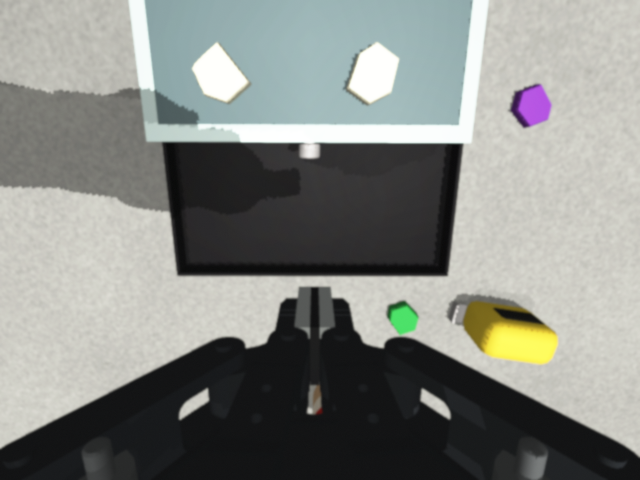

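The drawer is hidden under the top, with the knob end at (310,157) and the top's front edge at row 142. Now to check this numerically.

Run:
```python
from h import *
import pickle
w=pickle.load(open("w3.pkl","rb"))
a,b=ray(w,147,142,.095),ray(w,471,143,.095);d=b-a
an=np.arctan2(d[1],d[0])+np.pi/2;X=np.array([np.cos(an),np.sin(an)]);m=((a+b)/2)[:2]
k=ray(w,310,158,.055)[:2]
print(np.linalg.norm(d),np.degrees(an),m+.13*X,"knob out",(k-m)@X,[ (ray(w,u,v,.105)[:2]-m-.13*X)@np.array([X,[-X[1],X[0]]]).T for u,v in((219,74),(374,74))])
print("tray",[(ray(w,u,v,.026)[:2]-m-.13*X)@np.array([X,[-X[1],X[0]]]).T for u,v in((180,274),(447,274))])
```

```text
0.2410126681282946 79.86652515744358 [0.53059878 0.03944158] knob out -0.013870155090787983 [array([-0.08487729,  0.0613367 ]), array([-0.08451647, -0.04431389])]
tray [array([-0.26281732,  0.13392127]), array([-0.26226641, -0.14125949])]
```

drive_tool(rows=[[0,0.05,0,-2,0],[0,0.11,0,-4,0],[0,0.17,0,-7,0],[0.002,0.23,0,-7,0],[0.004,0.29,0,-7,0],[0.006,0.35,0,-7,0],[0.008,0.41,0,-7,0],[0.01,0.45,0,-7,0],[0.01,0.48,0,-7,0],[0.01,0.48,0,-7,0]])

```text
time_s: 5.8
ee_pos: [0.5094, 0.3318, 0.4003]
orientation: [1.412, 1.05, -1.431]
wrist_force: [-0.3, -1.3, -0.1]
gripper_width: 1.0
```

Run:
```python
from h import *
import pickle
s=read_state();print(s["ee_pos"],s["joint_positions"],s["gripper_width"])
w=camera_info("wrist");pickle.dump(w,open("w4.pkl","wb"))
cv2.imwrite("pics/w4.png",snapshot("wrist")[:,:,::-1])
```

```text
[0.50937868 0.33175663 0.40030424] [ 0.57836722  0.29177662  0.15657885  1.4462657  -0.00538198  2.44373893] 0.9995374879663962
```

View pics/w4.png

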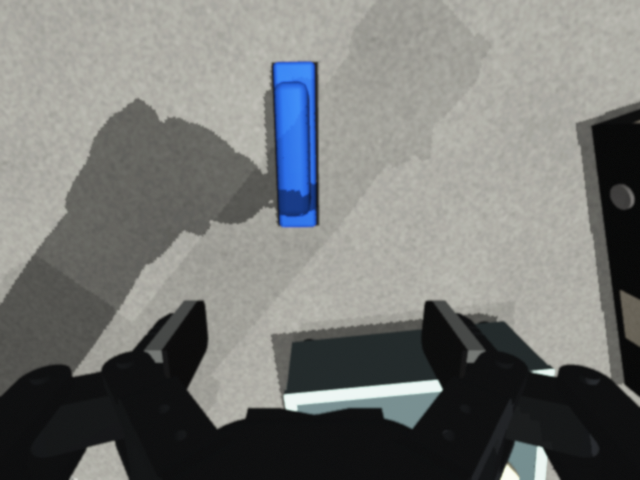

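Run:
```python
from h import *
import pickle
w=pickle.load(open("w4.pkl","rb"))
P=[ray(w,*p,.028) for p in((275,62),(317,62),(318,226),(279,226))]
print(np.array(P)[:,:2],np.mean(P,0))
d=(P[0]+P[1]-P[2]-P[3])/2;print(np.linalg.norm(d),np.degrees(np.arctan2(d[1],d[0])))
Q=[ray(w,*p,.08) for p in((278,82),(305,82),(309,214),(278,214))];print(np.array(Q)[:,:2],np.mean(Q,0))
from scipy.spatial.transform import Rotation as Ro
y=Ro.from_rotvec(read_state()["orientation"]).as_matrix()[:,1];print(np.degrees(np.arctan2(y[1],y[0])),read_state()["ee_pos"])
```

```text
[[0.51230986 0.46274308]
 [0.54673808 0.45233711]
 [0.50615062 0.31332533]
 [0.46986965 0.3242337 ]] [0.50876705 0.3881598  0.028     ]
0.14483748235163643 73.34407896098779
[[0.5127139  0.43952605]
 [0.53175442 0.43377433]
 [0.5055037  0.33798225]
 [0.48129205 0.34526497]] [0.50781602 0.3891369  0.08      ]
-16.95170682678471 [0.50946562 0.33053678 0.40082822]
```

drive_tool(rows=[[0,0.03,0,0,0],[0,0.058,-0.03,0,0],[0,0.058,-0.08,0,0],[0,0.058,-0.13,0,0],[0,0.058,-0.17,0,0],[0,0.058,-0.187,0,0],[0,0.058,-0.187,0,0],[0,0.058,-0.187,0,1],[0,0.058,-0.187,0,1],[0,0.058,-0.187,0,1],[0,0.058,-0.187,0,1],[0,0.058,-0.187,0,1]], newtons=80)

```text
time_s: 7.35
ee_pos: [0.5096, 0.3888, 0.2148]
orientation: [1.414, 1.049, -1.431]
wrist_force: [-1.6, 0.8, 5.7]
gripper_width: 0.295
```

Run:
```python
from h import *
s=read_state();print(s["ee_pos"],s["joint_positions"],s["gripper_width"],s["wrist_force"])
cv2.imwrite("pics/s5.png",cv2.resize(snapshot("scene")[40:240,300:520,::-1],None,fx=3,fy=3))
```

```text
[0.50957289 0.38876185 0.21477848] [ 0.65265938  0.40505592 -0.0958587   1.07926063 -0.00494739  2.51925556] 0.29537140045128796 [-1.62594942  0.77979973  5.65014844]
```

View pics/s5.png

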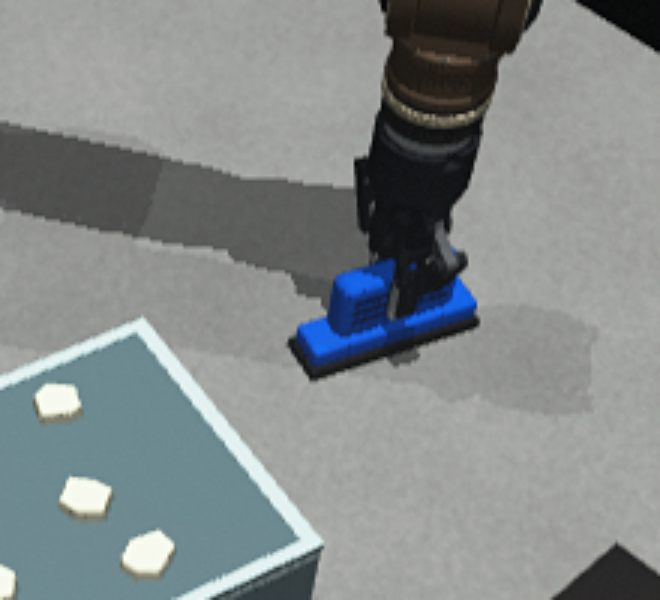

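drive_tool(rows=[[0,0,0.04,0,1],[0,0,0.09,0,1],[0,-0.02,0.14,8,1],[0,-0.05,0.16,18,1],[0,-0.09,0.16,28,1],[0,-0.13,0.16,38,1],[0,-0.17,0.16,48,1],[0,-0.2,0.16,58,1],[0,-0.22,0.16,68,1],[0,-0.235,0.16,78,1],[0,-0.248,0.16,88,1],[0,-0.248,0.16,96.8,1]])

```text
time_s: 8.9
ee_pos: [0.5094, 0.1399, 0.3741]
orientation: [0.133, 1.557, -0.138]
wrist_force: [-0.6, -0.5, -2.4]
gripper_width: 0.293
```

drive_tool(rows=[[0,0,0,0,1],[0,0,0,0,1]])

```text
time_s: 9.15
ee_pos: [0.5093, 0.1399, 0.3736]
orientation: [0.135, 1.558, -0.14]
wrist_force: [0.4, -0.5, -2.3]
gripper_width: 0.296
```

```bash
cat > st.py <<'E'
from h import *
from scipy.spatial.transform import Rotation as Ro
def st():
    s=read_state();R=Ro.from_rotvec(s["orientation"]).as_matrix();y=R[:,1]
    C=np.array([.5315,.0397]);a=np.radians(79.85);X=np.array([np.cos(a),np.sin(a)]);Y=np.array([-X[1],X[0]])
    d=s["ee_pos"][:2]-C
    print("t",s["time_s"],"ee",s["ee_pos"].round(4),"box",(d@X).round(4),(d@Y).round(4),"yaw",np.degrees(np.arctan2(y[1],y[0])).round(2),"down",R[:,0].round(4),"F",s["wrist_force"].round(2),"w",round(s["gripper_width"],3),"q",s["joint_positions"].round(2))
E
python3 - <<'E'
from st import *
st()
cv2.imwrite("pics/s6.png",cv2.resize(snapshot("scene")[80:340,180:440,::-1],None,fx=2.3,fy=2.3))
cv2.imwrite("pics/d6.png",cv2.resize(snapshot("side")[120:345,180:440,::-1],None,fx=2.6,fy=2.6))
E
```

```text
t 9.15 ee [0.5093 0.1399 0.3736] box 0.0947 0.0395 yaw 79.95 down [ 0.0078 -0.0042 -1.    ] F [ 0.36 -0.49 -2.33] w 0.296 q [ 0.27  0.13 -0.1   1.33 -0.01  0.44]
```

View pics/s6.png

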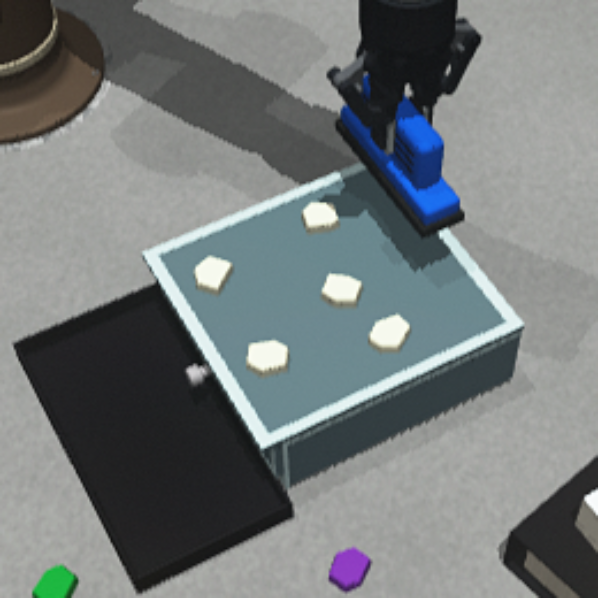

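View pics/d6.png

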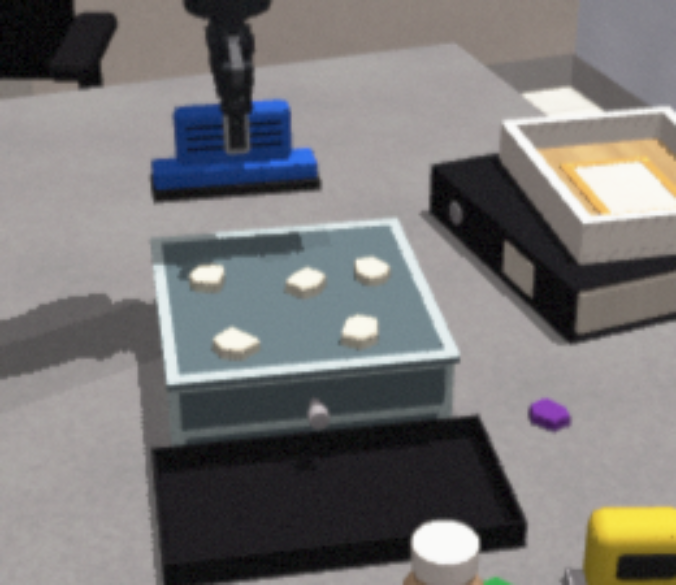

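The block is level over the back strip and the drawer is shut. Lowering it onto the mirror.

drive_tool(rows=[[0,0,-0.03,0,1],[0,0,-0.05,0,1],[0,0,-0.058,0,1],[0,0,-0.062,0,1],[0,0,-0.064,0,1],[0,0,-0.064,0,1]])

```text
time_s: 10.0
ee_pos: [0.5095, 0.14, 0.3104]
orientation: [0.134, 1.557, -0.139]
wrist_force: [-0.4, 0.2, -2.1]
gripper_width: 0.289
```

Run:
```python
from st import *
st()
cv2.imwrite("pics/d7.png",cv2.resize(snapshot("side")[160:345,210:400,::-1],None,fx=3,fy=3))
```

```text
t 10.0 ee [0.5095 0.14   0.3104] box 0.0949 0.0393 yaw 80.0 down [ 0.0091 -0.0038 -1.    ] F [-0.38  0.22 -2.12] w 0.289 q [ 0.27  0.14 -0.22  1.19 -0.01  0.44]
```

View pics/d7.png

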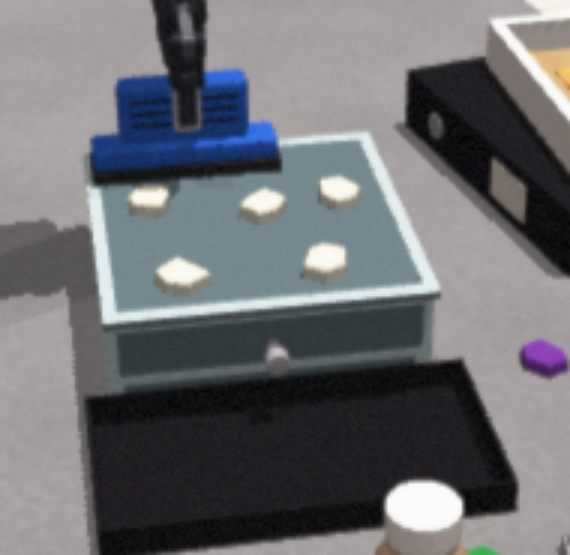

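drive_tool(rows=[[0,0,-0.001,0,1],[-0.0018,-0.0098,-0.001,0,1],[-0.0044,-0.0246,-0.001,0,1],[-0.0071,-0.0394,-0.001,0,1],[-0.0097,-0.0541,-0.001,0,1],[-0.0123,-0.0689,-0.001,0,1],[-0.015,-0.0837,-0.001,0,1],[-0.0176,-0.0984,-0.001,0,1],[-0.0203,-0.1132,-0.001,0,1],[-0.0229,-0.128,-0.001,0,1],[-0.0247,-0.1378,-0.001,0,1]])

```text
time_s: 11.42
ee_pos: [0.4847, 0.0014, 0.3097]
orientation: [0.135, 1.556, -0.139]
wrist_force: [1.1, 5.0, 4.7]
gripper_width: 0.295
```

Run:
```python
from st import *
st()
cv2.imwrite("pics/d8.png",cv2.resize(snapshot("side")[160:345,210:400,::-1],None,fx=3,fy=3))
```

```text
t 11.425 ee [0.4847 0.0014 0.3097] box -0.0459 0.0393 yaw 79.98 down [ 0.0098 -0.0032 -0.9999] F [1.08 4.98 4.7 ] w 0.295 q [ 0.    0.06 -0.32  1.18 -0.    0.18]
```

View pics/d8.png

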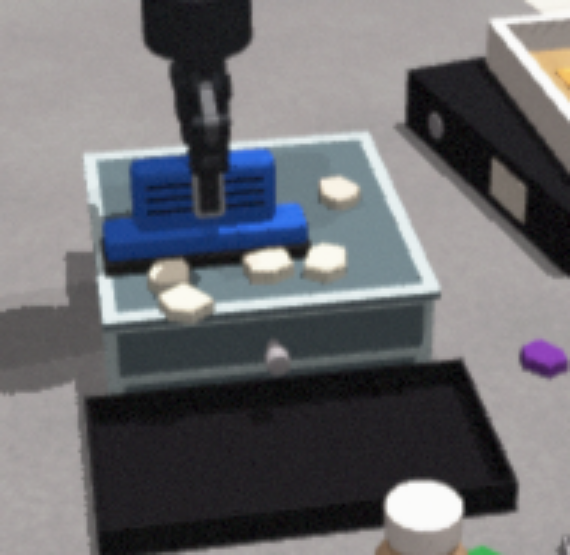

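drive_tool(rows=[[-0.0018,-0.0098,0,0,1],[-0.0035,-0.0197,0,0,1],[-0.0053,-0.0295,0,0,1],[-0.0071,-0.0394,0,0,1],[-0.0088,-0.0492,0,0,1],[-0.0106,-0.0591,0,0,1],[-0.0123,-0.0689,0,0,1],[-0.0141,-0.0787,0,0,1],[-0.0141,-0.0787,0,0,1]])

```text
time_s: 12.6
ee_pos: [0.4702, -0.079, 0.3098]
orientation: [0.134, 1.557, -0.143]
wrist_force: [-0.2, -1.1, 4.6]
gripper_width: 0.293
```

Run:
```python
from st import *
st()
cv2.imwrite("pics/d9.png",cv2.resize(snapshot("side")[160:345,210:400,::-1],None,fx=3,fy=3))
```

```text
t 12.6 ee [ 0.4702 -0.079   0.3098] box -0.1276 0.0394 yaw 79.87 down [ 0.0092 -0.0068 -0.9999] F [-0.19 -1.12  4.61] w 0.293 q [-0.17  0.05 -0.33  1.18 -0.01  0.01]
```

View pics/d9.png

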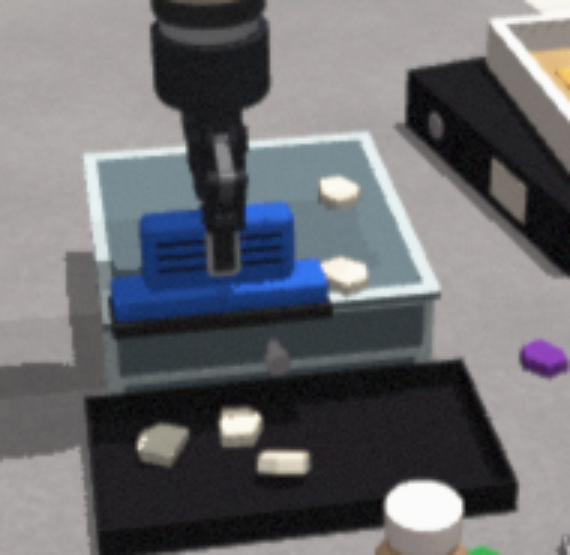

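Three chips are in the tray and two remain, at (338,192) and (346,273). Lifting the block for the second lane.

drive_tool(rows=[[0,0,0.03,0,1],[0,0,0.05,0,1],[0.02,0.034,0.05,0,1],[0.045,0.075,0.05,0,1],[0.07,0.117,0.05,0,1],[0.095,0.158,0.05,0,1],[0.113,0.19,0.05,0,1],[0.122,0.204,0.05,0,1],[0.122,0.204,0.05,0,1],[0.122,0.204,0.025,0,1],[0.122,0.204,0.006,0,1],[0.122,0.204,0.001,0,1]])

```text
time_s: 14.15
ee_pos: [0.591, 0.1236, 0.3099]
orientation: [0.133, 1.559, -0.146]
wrist_force: [-8.0, -2.7, 11.9]
gripper_width: 0.295
```

Run:
```python
from st import *
st()
cv2.imwrite("pics/d10.png",cv2.resize(snapshot("side")[160:345,210:400,::-1],None,fx=3,fy=3))
```

```text
t 14.15 ee [0.591  0.1236 0.3099] box 0.0931 -0.0438 yaw 79.8 down [ 0.006  -0.0092 -0.9999] F [-8.01 -2.67 11.89] w 0.295 q [ 0.21  0.29 -0.05  1.23 -0.01  0.39]
```

View pics/d10.png

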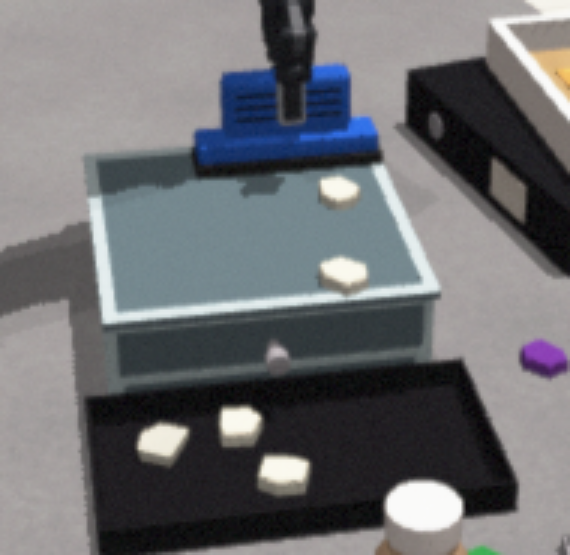

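drive_tool(rows=[[0,0,0.001,0,1],[-0.0018,-0.0098,0.001,0,1],[-0.0044,-0.0246,0.0005,0,1],[-0.0071,-0.0394,0.0005,0,1],[-0.0097,-0.0541,0.0005,0,1],[-0.0123,-0.0689,0.0005,0,1],[-0.015,-0.0837,0.0005,0,1],[-0.0176,-0.0984,0.0005,0,1],[-0.0203,-0.1132,0.0005,0,1],[-0.0229,-0.128,0.0005,0,1],[-0.0247,-0.1378,0.0005,0,1]])

```text
time_s: 15.58
ee_pos: [0.5664, -0.0151, 0.3109]
orientation: [0.134, 1.558, -0.146]
wrist_force: [0.3, -0.2, -1.8]
gripper_width: 0.294
```

Run:
```python
from st import *
st()
cv2.imwrite("pics/d11.png",cv2.resize(snapshot("side")[160:345,210:400,::-1],None,fx=3,fy=3))
```

```text
t 15.575 ee [ 0.5664 -0.0151  0.3109] box -0.0478 -0.044 yaw 79.77 down [ 0.007  -0.0088 -0.9999] F [ 0.29 -0.19 -1.77] w 0.294 q [-0.02  0.22 -0.14  1.21 -0.01  0.15]
```

View pics/d11.png

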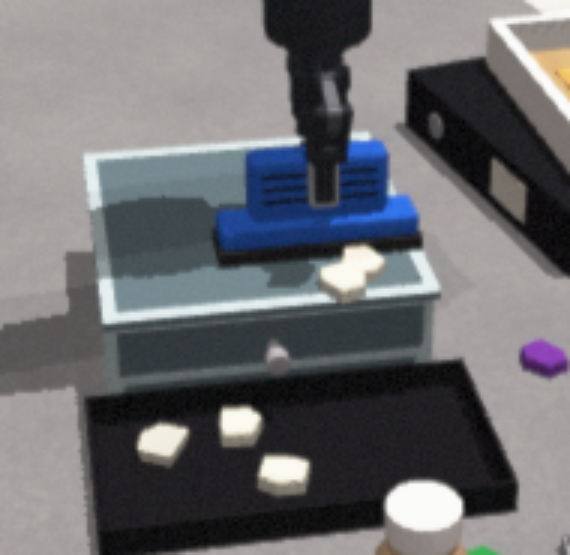

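drive_tool(rows=[[-0.0018,-0.0098,-0.0007,0,1],[-0.0035,-0.0197,-0.0007,0,1],[-0.0053,-0.0295,-0.0007,0,1],[-0.0071,-0.0394,-0.0007,0,1],[-0.0088,-0.0492,-0.0007,0,1],[-0.0106,-0.0591,-0.0007,0,1],[-0.0123,-0.0689,-0.0007,0,1],[-0.0141,-0.0787,-0.0007,0,1],[-0.0141,-0.0787,-0.0007,0,1]])

```text
time_s: 16.75
ee_pos: [0.552, -0.0951, 0.3102]
orientation: [0.134, 1.558, -0.148]
wrist_force: [-0.4, 0.6, -2.3]
gripper_width: 0.295
```

Run:
```python
from st import *
st()
cv2.imwrite("pics/d12.png",cv2.resize(snapshot("side")[160:345,210:400,::-1],None,fx=3,fy=3))
```

```text
t 16.75 ee [ 0.552  -0.0951  0.3102] box -0.1291 -0.044 yaw 79.67 down [ 0.0068 -0.0097 -0.9999] F [-0.41  0.57 -2.25] w 0.295 q [-0.17  0.2  -0.15  1.2  -0.01  0.01]
```

View pics/d12.png

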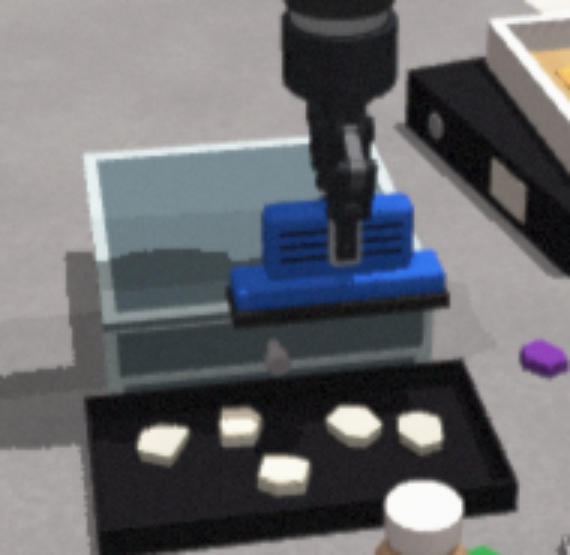

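All five chips lie in the tray. I'll carry the block back to the clear desk on the left, at about (0.51, 0.36).

drive_tool(rows=[[0,0,0.03,0,1],[0,0.005,0.06,0,1],[-0.004,0.045,0.07,0,1],[-0.009,0.1,0.07,0,1],[-0.014,0.155,0.07,0,1],[-0.019,0.21,0.07,0,1],[-0.024,0.265,0.07,0,1],[-0.03,0.32,0.07,0,1],[-0.035,0.375,0.07,0,1],[-0.04,0.42,0.07,0,1],[-0.042,0.455,0.07,0,1],[-0.042,0.455,0.07,0,1]])

```text
time_s: 18.3
ee_pos: [0.5094, 0.363, 0.3795]
orientation: [0.131, 1.559, -0.145]
wrist_force: [-0.2, -0.5, -3.0]
gripper_width: 0.293
```

Run:
```python
from st import *
st()
cv2.imwrite("pics/s13.png",snapshot("scene")[:,:,::-1])
```

```text
t 18.3 ee [0.5094 0.363  0.3795] box 0.3143 0.0787 yaw 79.92 down [ 0.0062 -0.0093 -0.9999] F [-0.2  -0.48 -3.05] w 0.293 q [ 0.62  0.32  0.15  1.4  -0.01  0.8 ]
```

View pics/s13.png

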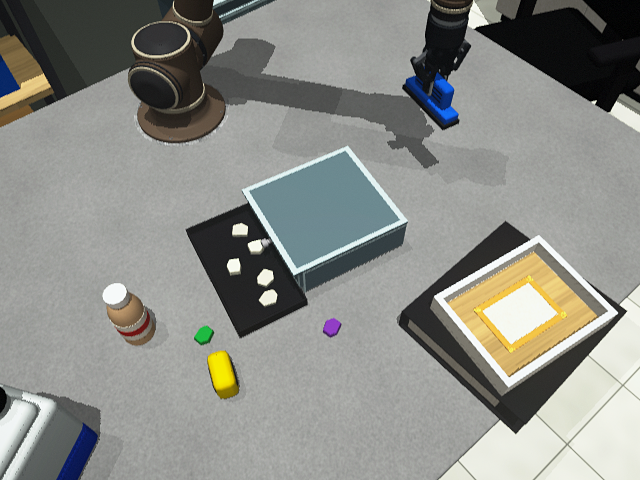

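The mirror top is empty, all five chips are in the tray, and the bottle and tape haven't moved. Setting the block down.

drive_tool(rows=[[0,0,-0.05,0,1],[0,0,-0.1,0,1],[0,0,-0.14,0,1],[0,0,-0.155,0,1],[0,0,-0.161,0,1],[0,0,-0.164,0,1],[0,0,-0.165,0,1],[0,0,-0.165,0,1]])

```text
time_s: 19.35
ee_pos: [0.5099, 0.3618, 0.2157]
orientation: [0.132, 1.558, -0.146]
wrist_force: [-0.2, 0.4, -2.4]
gripper_width: 0.295
```

drive_tool(rows=[[0,0,-0.0007,0,1],[0,0,-0.0014,0,1],[0,0,-0.0014,0,1]])

```text
time_s: 19.73
ee_pos: [0.51, 0.3619, 0.2149]
orientation: [0.133, 1.557, -0.145]
wrist_force: [-1.1, -0.2, 2.1]
gripper_width: 0.291
```

Contact with the desk (+2 N). Now I'll open the fingers and go straight up.

drive_tool(rows=[[0,0,0,0,0.5],[0,0,0,0,0],[0,0,0,0,0],[0,0,0,0,0],[0,0,0.03,0,0],[0,0,0.08,0,0],[0,0,0.14,0,0],[0,0,0.18,0,0],[0,0,0.2,0,0],[0,0,0.2,0,0]])

```text
time_s: 20.98
ee_pos: [0.5102, 0.362, 0.4167]
orientation: [0.135, 1.555, -0.143]
wrist_force: [-0.6, -0.4, -0.1]
gripper_width: 1.002
```

Run:
```python
from st import *
st()
cv2.imwrite("pics/s14.png",snapshot("scene")[:,:,::-1])
cv2.imwrite("pics/d14.png",snapshot("side")[:,:,::-1])
a=cv2.imread("pics/scene0.png").astype(int);b=cv2.imread("pics/s14.png").astype(int)
d=np.abs(a-b).sum(2)
print("bottle diff",(d[280:350,100:160]>90).sum(),"tape",(d[345:402,202:242]>90).sum())
```

```text
t 20.975 ee [0.5102 0.362  0.4167] box 0.3135 0.0778 yaw 79.85 down [ 0.0111 -0.0065 -0.9999] F [-0.6  -0.37 -0.1 ] w 1.002 q [ 0.62  0.32  0.23  1.48 -0.01  0.8 ]
bottle diff 0 tape 0
```

View pics/s14.png

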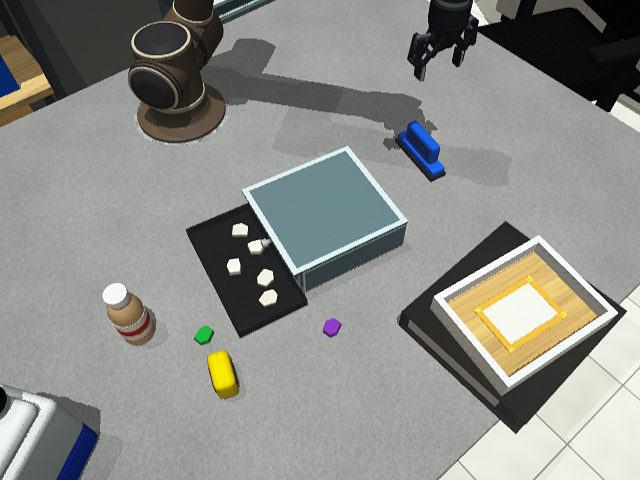

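View pics/d14.png

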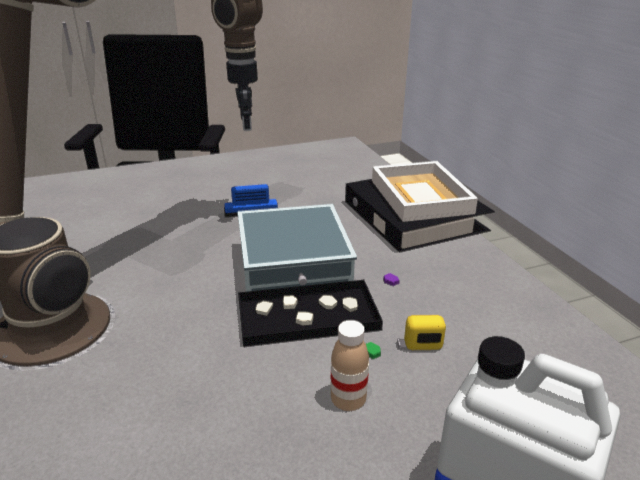

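Run:
```python
from h import *
im=cv2.imread("pics/d14.png");cv2.imwrite("pics/d14c.png",cv2.resize(im[190:350,220:400],None,fx=4,fy=4,interpolation=cv2.INTER_CUBIC)[:600])
im=cv2.imread("pics/s14.png");cv2.imwrite("pics/s14c.png",cv2.resize(im[195:345,180:330],None,fx=4,fy=4,interpolation=cv2.INTER_CUBIC))
c=camera_info("scene");C=np.array([.5315,.0397]);X=np.array([.1764,.9843])
for x in(.144,.154): print(x,proj(c,[*(C-x*X),.055]))
```

```text
0.144 (np.float64(260.36940999126693), np.float64(244.43891466885466))
0.154 (np.float64(255.95512331167208), np.float64(246.42311430175644))
```

View pics/s14c.png

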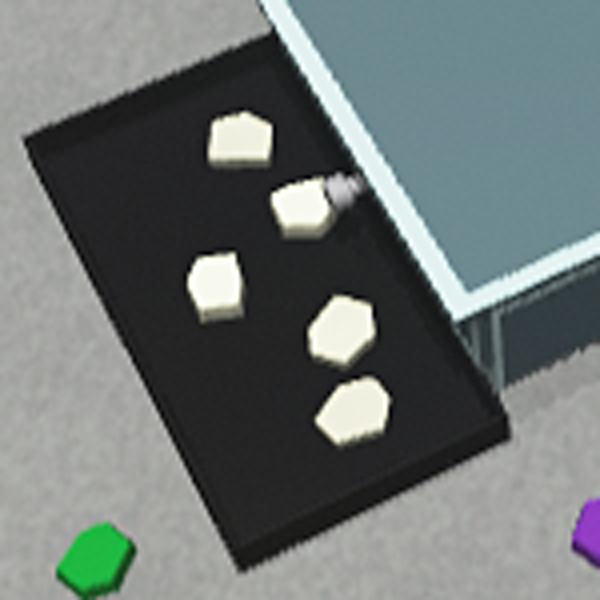

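View pics/d14c.png

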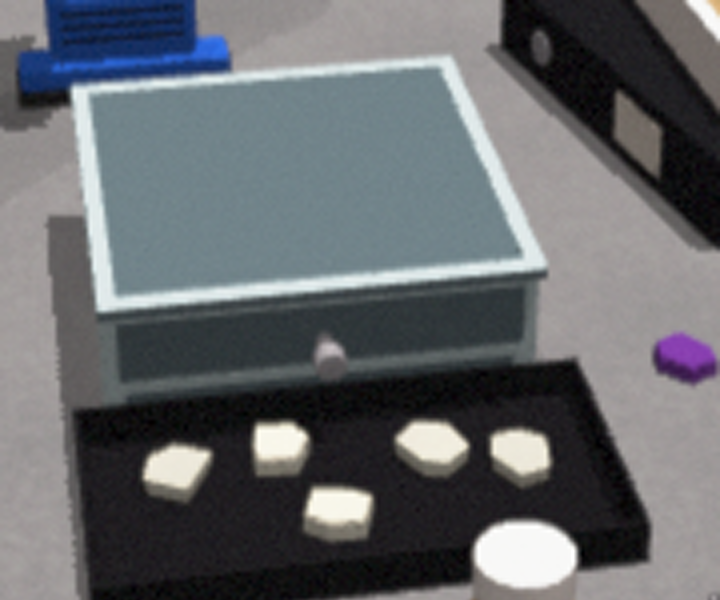

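The knob end is at about (265,242), no farther out than the shut position predicted at (260,244). All five chips lie flat in the tray.

```bash
python3 -c "
from bench import *
print(job_done())"
```

```text
the job is handed in; nothing more can be done
None
```

The job is done and handed in at about 21 s on the robot's clock, well under the 72 s limit.

- **Drawer:** I pushed it shut by the knob with closed fingers until it stopped against the box at about 16 N. The knob end then measured 13.9 mm outside the top's edge; 14 mm means shut. A rougher check in the last scene picture agreed.
- **Chips:** I swept them off with the scraper block in two lanes, three chips and then two. The last pictures show all five lying in the tray and the mirror top empty.
- **Scraper block:** I stood it on its sole on the clear desk to the left of the box, at about (0.51, 0.36). It is turned roughly 97° from how it first stood. The gripper is open and well above it.
- **Bottle and tape:** A before-and-after picture comparison showed no change around either one.

No check failed. My first position estimates from the scene and side cameras differed by about 1 cm in y, so I used the closer wrist-camera measurements instead.

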